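# Stand the round-bottomed oil flask in its ring

### The arm

A 6-joint arm with a two-finger parallel gripper is mounted at the origin on the work surface. World frame = base frame: x ahead of the robot, y to its left, z up, the work surface at z = 0. Lengths are in m, angles in degrees, forces in N, time in s.
With the tool pointing down it reaches from about 0.325 to 0.85 m from the base axis. Payload 15.5 kg.
Tool frame: the origin (TCP) lies at the very end of the fingers, on their centre line; the grasp point (between the pads) lies arm.grip_depth behind it (arm.grip_depth is the distance from the TCP to the grasp point, in m); z points along the fingers, y is the line along which they close (so a half turn about z gives the same grasp; the last joint's range is limited). The gripper opens to 91 mm and grips with 3 to 60 N. Pads are 32 mm wide; open, the fingers measure 118 mm over their backs; the gripper's body (76 mm by 178 mm) begins 60 mm behind the grasp point.
Start: joints at [70.159, 28.281, 77.091, -0, 74.628, -5.472], TCP at [0.155, 0.605, 0.214] pointing down, gripper open.
Joint ranges: [-166.48, 166.48], [-47.26, 123.95], [12.59, 153.08], [-70.14, 250.14], [6.76, 159.57], [-176.63, 176.63]. Speed limits (degrees/s): [108.29, 108.29, 147.25, 172.46, 172.46, 172.46].

### API

Orientations are given as a 3x3 rotation matrix whose columns are the frame's x, y, z axes.
In Python, from rig import arm gives the robot as it stands. Calls block until the motion is done:
- arm.move_to(position, orientation): joint-space move of the TCP to a pose.
- arm.move_l(position, orientation=None, feed=0.15): straight line of the TCP; orientation=None keeps the orientation; feed is the mean speed in m/s.
- arm.move_joints(angles): joint-space move.
- arm.grip(opening): finger opening in m; the grip force is fixed at half the most; returns when the fingers have stopped.
- arm.sleep(seconds).
- arm.solve_ik(position, orientation): joint angles nearest the present ones, or None.
- arm.snapshot(name): name is "scene" or "top"; returns the picture (420x560x3 uint8, red, green, blue); there is no depth.
- arm.get_calibration(name): a dict with "intrinsics" (3x3 intrinsics, pixels), "cam_to_world" (4x4, takes a point from camera to world coordinates). Camera axes: x right, y down, z forward; pixel columns grow to the right and rows downward; lengths in m; the calibration is good to about 2 mm. A picture is of the moment at which its call begins. get_calibration takes no time and is no camera call.
A pose or a line that the arm cannot do raises arm.Unreachable and nothing moves.
- arm.sign_off(): hands the job in; it is judged then, once.
Readings, each from a call of its own:
- arm.current_t(): time.
- arm.current_joint_positions(): joint angles.
- arm.current_dq(): joint speeds.
- arm.current_tau(): joint torques, N m.
- arm.current_ee_pos(): TCP position.
- arm.current_tool_rot(): TCP orientation.
- arm.current_force(): force on the tool from outside, world axes, zero at the start.
- arm.current_torque(): the same for the moment, N m.
- arm.current_width(): finger opening in m.
- arm.current_grasp_force(): force on a finger pad.
Only numpy, scipy, OpenCV 4.12 (cv2) and the standard library are available. Lean on these libraries where they do the work, as an engineer would, in place of code of your own. Each camera call takes 0.05 s, during which the arm holds its last target. There are 200 camera calls.

### The job

Take the round-bottomed flask off its slanting rest in the pulled-out cabinet tray and stand it upright, cap up, in the round wooden ring. Lower it all the way into the ring before you let go, and leave the standing lancet holder and the pill box where they are.

Things in the scene. Friction and masses are not known exactly. Their poses are not given: they have to be found in the camera images.
- flask: White flask, 0.18 kg: ball bottom 60 mm across, neck 20 mm, steel cap (grip here) 24 mm across, spanning 44 to 92 mm from the origin along z. Origin: ball centre; z: towards the cap. Starts lying loose, leaning 23 degrees roughly away from the robot, ball in a fixed square grey rest (50 mm, 14 mm high), neck on a bar between two prongs 40 mm apart that end 36 mm above the ball centre.
- ring: Wooden ring fixed flat on the tray floor: 64 mm outside, 44 mm round opening, 18 mm high. Origin: centre of its underside, z up. The flask's ball rests on the inner upper edge, its centre then 38 mm above the ring's underside; only friction holds it, so it stays at the tilt at which it is let go.
- lancet_holder: Loose closed lancet holder, a flat-bottomed grey cylinder with a white cap, 37 mm in diameter and 88 mm high, standing on the tray floor beyond the work. Origin at the centre of its underside, z up. To be left alone.
- pill_box: Loose clear seven-part pill box, 38 by 128 by 24 mm high, lying on the tray floor with its length along its y axis. Origin at the centre of its underside. To be left alone.
Things that resemble listed ones, but are neither listed nor needed, are in the scene too. Of the things like the flask, leave any that is green or yellow; of the rest the larger one is meant.

How it is judged:
By the outcome, as a careful person would: the job done as asked, in the order asked, and still so for the second after the job is handed in, with the robot touching nothing.
It also fails if it takes over 42 s, if anything falls off the work surface, if the arm or the gripper's body presses on something with over 40 N, if the wrist force passes 120 N, or if a joint passes its speed limit or range.

## Working session

There is one attempt and no reset: what is moved stays moved. The work goes in short steps, each a Python script; the robot and the scene stay as the last script left them, time stands still between calls to the robot, and variables do not carry over. Pictures are saved under pics/ and viewed, at most 10 in all, crops included, and the job is handed in when it is done.

```bash
ls; mkdir -p pics; python3 - <<'E'
from rig import arm
import cv2,numpy as np
for n in("scene","top"):
    im=arm.snapshot(n); cv2.imwrite(f"pics/{n}0.png",im[:,:,::-1])
    c=arm.get_calibration(n); print(n,np.round(c["intrinsics"],1).tolist(),np.round(c["cam_to_world"],3).tolist())
print(arm.grip_depth,arm.current_t(),arm.current_tool_rot().round(3).tolist() if hasattr(arm.current_tool_rot(),'round') else arm.current_tool_rot())
E
```

```text
pics
scene [[530.5, 0.0, 281.4], [0.0, 530.5, 208.8], [0.0, 0.0, 1.0]] [[0.645, 0.437, -0.627, 1.203], [0.764, -0.393, 0.512, -0.608], [-0.023, -0.809, -0.587, 0.67], [0.0, 0.0, 0.0, 1.0]]
top [[453.9, 0.0, 279.6], [0.0, 453.9, 208.6], [0.0, 0.0, 1.0]] [[0.004, -0.993, 0.116, 0.468], [-1.0, -0.004, -0.002, -0.11], [0.003, -0.116, -0.993, 0.943], [0.0, 0.0, 0.0, 1.0]]
0.0188 0.1 [[-0.969, 0.248, -0.0], [0.248, 0.969, -0.001], [0.0, -0.001, -1.0]]
```

View pics/scene0.png

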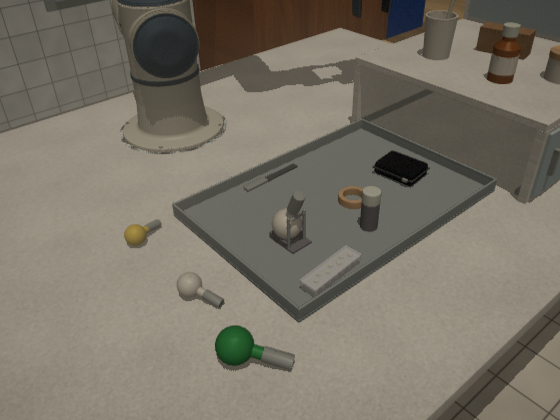

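View pics/top0.png

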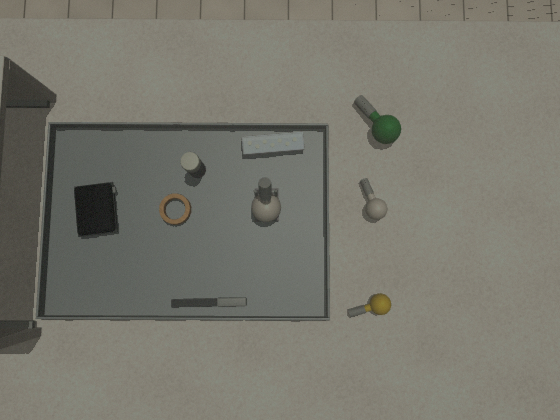

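Scene: the flask candidates are white in tray (scene 287,222 / top 266,209), smaller white on the counter (190,286 / 376,208), green (235,345 / 386,129) and yellow (135,235 / 380,304). I choose the white one in the tray, which is the larger. The ring is at scene 352,197 / top 175,209. I'll check with one close crop.

```bash
python3 - <<'E'
import cv2,numpy as np
s=cv2.imread("pics/scene0.png");t=cv2.imread("pics/top0.png")
a=cv2.resize(t[165:245,225:305],None,fx=5,fy=5,interpolation=cv2.INTER_CUBIC)
b=cv2.resize(s[180:260,255:335],None,fx=5,fy=5,interpolation=cv2.INTER_CUBIC)
cv2.imwrite("pics/crop1.png",cv2.convertScaleAbs(np.hstack([a,b]),alpha=1.5))
for im,pts in((t,[(266,210),(265,185),(175,196),(190,160),(275,215),(258,205)]),(s,[(287,222),(296,203),(352,190),(275,225),(296,235)])):
    h=cv2.cvtColor(im,cv2.COLOR_BGR2HSV)
    print([(p,h[p[1],p[0]].tolist()) for p in pts])
E
```

```text
[((266, 210), [22, 37, 125]), ((265, 185), [30, 19, 95]), ((175, 196), [16, 104, 123]), ((190, 160), [34, 29, 130]), ((275, 215), [21, 34, 97]), ((258, 205), [22, 33, 117])]
[((287, 222), [26, 29, 70]), ((296, 203), [26, 27, 65]), ((352, 190), [16, 118, 99]), ((275, 225), [19, 45, 118]), ((296, 235), [22, 42, 66])]
```

View pics/crop1.png

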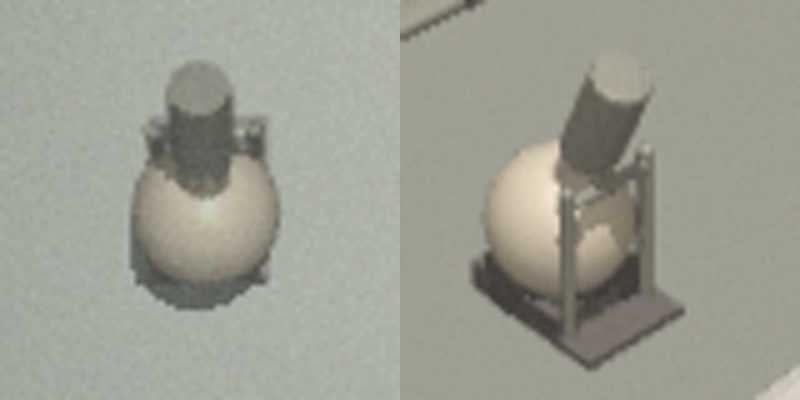

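Crop: white ball in the square grey rest. Ball centre is about top (266,207) / scene (288,223), cap end about top (264.5,182) / scene (299,195), with the prongs either side of the neck. Now I'll triangulate with masks.

```bash
cat > vis.py <<'E'
import cv2,numpy as np
from rig import arm
CAL={n:arm.get_calibration(n) for n in("scene","top")}
def ray(n,p):
    K,T=np.array(CAL[n]["intrinsics"]),np.array(CAL[n]["cam_to_world"])
    d=T[:3,:3]@np.linalg.solve(K,[p[0],p[1],1.]); return T[:3,3],d/np.linalg.norm(d)
def tri(ps,pt):
    (a,u),(b,v)=ray("scene",ps),ray("top",pt)
    k=np.linalg.lstsq(np.c_[u,-v],b-a,rcond=None)[0]
    p,q=a+k[0]*u,b+k[1]*v
    return (p+q)/2,np.linalg.norm(p-q)*1e3
def plane(n,p,z):
    a,u=ray(n,p); return a+u*(z-a[2])/u[2]
def proj(n,X):
    K,T=np.array(CAL[n]["intrinsics"]),np.array(CAL[n]["cam_to_world"])
    c=K@(T[:3,:3].T@(np.array(X)-T[:3,3])); return c[:2]/c[2]
def blob(img,cond,box):
    x0,y0,x1,y1=box; h=cv2.cvtColor(img[y0:y1,x0:x1],cv2.COLOR_BGR2HSV).astype(int)
    m=cond(h[...,0],h[...,1],h[...,2]).astype(np.uint8)
    c=max(cv2.findContours(m,cv2.RETR_EXTERNAL,cv2.CHAIN_APPROX_NONE)[0],key=cv2.contourArea)
    return c.reshape(-1,2)+[x0,y0],m
E
python3 - <<'E'
from vis import *
s=cv2.imread("pics/scene0.png");t=cv2.imread("pics/top0.png")
wood=lambda h,s,v:(s>75)&(h<25)
cs,_=blob(s,wood,(325,175,362,220)); ct,_=blob(t,wood,(150,185,200,235))
es,et=cv2.fitEllipse(cs),cv2.fitEllipse(ct); print("ring ell",es,et)
print("ring",tri(es[0],et[0]))
ball=lambda h,s,v:(s>25)&(h<26)&(v>80)
for n,im,box in(("s",s,(268,200,320,245)),("t",t,(245,185,290,230))):
    c,m=blob(im,ball,box); print(n,cv2.minEnclosingCircle(c.astype(np.float32)),c.min(0),c.max(0))
B=tri((287.6,223),(266,207)); C=tri((299,195),(264.4,182))
print("ball",B,"captop",C); d=C[0]-B[0]; print(np.linalg.norm(d),np.degrees(np.arccos(d[2]/np.linalg.norm(d))),np.degrees(np.arctan2(d[1],d[0])))
# tray outline floor heights: rim corner, lancet top
print("lancet top",tri((371.5,191.5),(190.5,160)))
print("rest plate corner near scene",)
E
```

```text
ring ell ((350.3968811035156, 197.00474548339844), (23.14715576171875, 23.42121696472168), 92.47297668457031) ((174.53660583496094, 208.6383819580078), (29.810226440429688, 30.809247970581055), 81.92147064208984)
ring (array([0.5738484 , 0.10132198, 0.01751301]), np.float64(4.600245901522459))
s ((286.59344482421875, 222.9392547607422), 15.629606246948242) [271 208] [301 237]
t ((265.98260498046875, 206.177490234375), 14.339183807373047) [252 196] [280 220]
ball (array([ 0.57720138, -0.08408818,  0.0430772 ]), np.float64(2.7429463569240577)) captop (array([ 0.61235687, -0.0840554 ,  0.12707037]), np.float64(0.6213059071903381))
0.09105361272742685 22.711840371298685 0.05342851951579715
lancet top (array([0.6605778 , 0.05875059, 0.09383065]), np.float64(1.8149141631550962))
rest plate corner near scene
```

Measurements hold up. The flask tilts 22.7° with heading about 0°, its length reads 91 mm (92 expected), and the ball is at z 43 mm. The lancet top gives a tray floor of about 6 mm. Next: refine the ring, get the cabinet height, and check IK.

```bash
cat > plan.py <<'E'
from vis import *
th=np.radians(22.7); A=np.array([np.sin(th),0,np.cos(th)])
def R(axis,y):
    z=-np.array(axis)/np.linalg.norm(axis); y=np.array(y,float); y-=z*(y@z); y/=np.linalg.norm(y)
    return np.c_[np.cross(y,z),y,z]
BALL=np.array([.5775,-.084,.0435]); S=.056
G=BALL+S*A
E
python3 - <<'E'
from plan import *
s=cv2.imread("pics/scene0.png");t=cv2.imread("pics/top0.png")
wood=lambda h,s,v:(s>75)&(h<25)
ct,_=blob(t,wood,(150,185,200,235)); e=cv2.fitEllipse(ct)[0]
cs,m=blob(s,wood,(325,175,375,220)); print("scene ext",cs.min(0),cs.max(0))
for z in(.015,): X=plane("top",e,z); print("ring",X)
# predicted scene outline of that ring (outer, both levels) for a check
a=np.linspace(0,2*np.pi,73)
P=np.array([proj("scene",X+[.032*np.cos(q),.032*np.sin(q),dz]) for q in a for dz in(-.009,.009)]); print("pred",P.min(0),P.max(0))
print("cab foot",tri((525,190),(55,104)),"cab top",tri((533,127),(8,58)))
j=np.array(arm.current_joint_positions())
for sg in(1,-1):
  for nm,p,ax in(("up",[.155,.605,.40],None),("pre",G+.09*A,A),("grasp",G,A),("lift",G+[-.02,0,.04],A),("high",G+[-.02,0,.12],A),("ringhi",[X[0],X[1],.22],[0,0,1]),("ring",[X[0],X[1],.1],[0,0,1])):
    r=arm.current_tool_rot() if ax is None else R(ax,[0,sg,0])
    q=arm.solve_ik(list(p),r); print(sg,nm,None if q is None else np.round(q,0))
E
```

```text
scene ext [338 186] [362 208]
ring [0.57558561 0.10378318 0.015     ]
pred [337.67283318 185.92294635] [368.0670861 209.7352734]
cab foot (array([0.80535493, 0.3706316 , 0.02269278]), np.float64(26.997978607485013)) cab top (array([0.81042468, 0.35283651, 0.19051464]), np.float64(15.54304338980488))
1 up [70. 22. 59.  0. 99. -5.]
1 pre [ -11.   44.   56.   -4.  102. -101.]
1 grasp [ -11.   46.   67.   -4.   90. -100.]
1 lift [ -11.   42.   68.   -4.   92. -101.]
1 high [ -11.   37.   64.   -4.  101. -101.]
1 ringhi [  4.  25.  82.  -0.  73. -86.]
1 ring [  4.  33.  90.  -0.  57. -86.]
-1 up [70. 22. 59.  0. 99. -5.]
-1 pre [-11.  44.  56.  -4. 102.  79.]
-1 grasp [-11.  46.  67.  -4.  90.  80.]
-1 lift [-11.  42.  68.  -4.  92.  79.]
-1 high [-11.  37.  64.  -4. 101.  79.]
-1 ringhi [ 4. 25. 82. -0. 73. 94.]
-1 ring [ 4. 33. 90. -0. 57. 94.]
```

The ring at (0.5756, 0.1038) matches its predicted outline in the scene view, and the cabinet is about 0.19 m high, so I go over it. Moving to pre-grasp.

```bash
python3 - <<'E'
from plan import *
p=arm.current_ee_pos()
arm.move_l([p[0],p[1],.42],feed=.25)
RA=R(A,[0,-1,0])
arm.move_to(list(G+.22*A),RA)
arm.move_l(list(G+.06*A),RA,feed=.2)
print(arm.current_t(),arm.current_ee_pos())
t=arm.snapshot("top");s=arm.snapshot("scene")
cv2.imwrite("pics/pre.png",cv2.convertScaleAbs(np.hstack([cv2.resize(i[y:y+160,x:x+160],(400,400)) for i,x,y in((t,190,110),(s,210,110))])[:,:,::-1],alpha=1.4))
E
```

```text
5.1167 [ 0.62317979 -0.08398564  0.15155661]
```

View pics/pre.png

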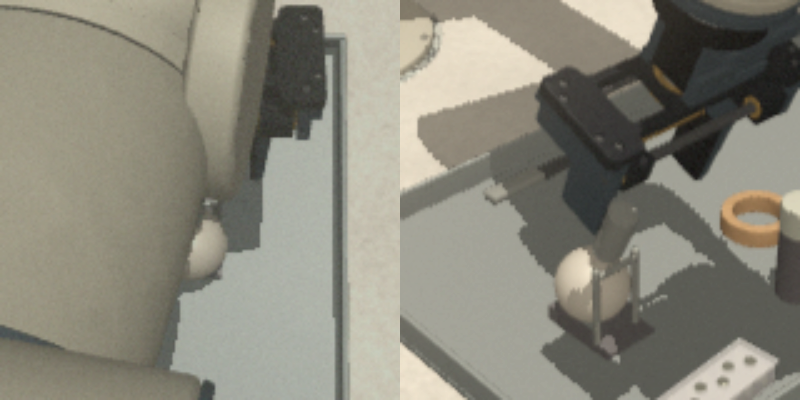

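Scene crop: fingers straddle the cap (finger tips at crop (590,230) and (700,170), cap end at (622,210)), aligned with its axis. Descending and gripping.

```bash
python3 - <<'E'
from plan import *
arm.move_l(list(G),feed=.06); print("F",np.round(arm.current_force(),1))
arm.grip(.018); print("w",arm.current_width(),arm.current_grasp_force(),np.round(arm.current_force(),1))
if arm.current_width()>.02:
    arm.move_l(list(G+[-.022,0,.042]),feed=.05)
    arm.move_l(list(G+[-.022,0,.14]),feed=.15)
    print(arm.current_width(),np.round(arm.current_force(),1))
    p=arm.current_ee_pos()
    arm.move_to([.5756,.1038,.235],R([0,0,1],[0,-1,0])); arm.sleep(.2)
print(arm.current_t(),arm.current_ee_pos(),arm.current_width())
s=arm.snapshot("scene");t=arm.snapshot("top")
cv2.imwrite("pics/scene_hold.png",s[:,:,::-1]);cv2.imwrite("pics/top_hold.png",t[:,:,::-1])
cv2.imwrite("pics/hold.png",cv2.convertScaleAbs(np.hstack([cv2.resize(i[y:y+160,x:x+160],(400,400)) for i,x,y in((t,100,130),(s,280,80))])[:,:,::-1],alpha=1.4))
E
```

```text
F [-1.  -0.4 -0.5]
w 0.02336746239511347 29.98246818780899 [-0.4 -1.9  0.2]
0.023178156072182276 [-0.3  0.5 -1.8]
10.2833 [0.57601724 0.10285346 0.23441434] 0.023585272516204132
```

View pics/hold.png

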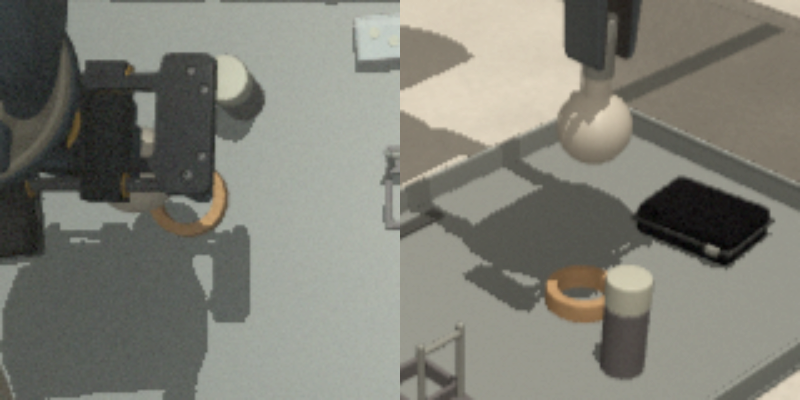

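Crop: flask in the gripper, ball at about scene (358,131), neck and cap visually vertical; ring and lancet holder undisturbed. Comparing the ball with the pose expected from the tool.

```bash
python3 - <<'E'
from plan import *
s=cv2.imread("pics/scene_hold.png");t=cv2.imread("pics/top_hold.png")
print("tool",np.round(arm.current_tool_rot(),4).tolist(),arm.current_ee_pos())
p=np.array(arm.current_ee_pos()); r=np.array(arm.current_tool_rot()); E=p+S*r[:,2]
ball=lambda h,s,v:(s>25)&(h<26)&(v>70)
c,m=blob(s,ball,(335,112,382,150)); print(cv2.minEnclosingCircle(c.astype(np.float32)),c.min(0),c.max(0),"pred",proj("scene",E),"r~",530*.03/np.linalg.norm(E-CAL["scene"]["cam_to_world"][:3,3] if hasattr(CAL["scene"]["cam_to_world"],'shape') else 1))
# visible ball part in top view
h=cv2.cvtColor(t[165:225,130:185],cv2.COLOR_BGR2HSV)
print("top pred",proj("top",E)); 
cv2.imwrite("pics/c2.png",cv2.convertScaleAbs(np.hstack([cv2.resize(t[165:225,130:190],(400,400),interpolation=cv2.INTER_CUBIC),cv2.resize(s[90:150,328:388],(400,400),interpolation=cv2.INTER_CUBIC)]),alpha=1.6))
E
```

```text
tool [[1.0, -0.0011, -0.0008], [-0.0011, -1.0, -0.0001], [-0.0008, 0.0001, -1.0]] [0.57590825 0.10303385 0.23456935]
((357.39068603515625, 121.00704956054688), 24.134519577026367) [335 112] [381 145] pred [357.27328202 129.69904353] r~ 14.882445452629996
top pred [153.11415474 197.31511608]
```

View pics/c2.png

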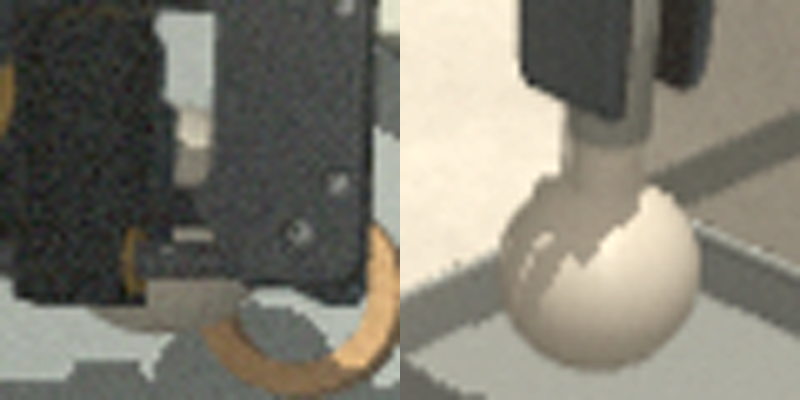

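The held ball matches prediction within 1 px in both views (scene 357.5,130.3 vs 357.3,129.7; top lower edge 214.5 vs 215.1), so the tilt is under about 2°. Lowering with contact sensing.

```bash
python3 - <<'E'
from plan import *
r=R([0,0,1],[0,-1,0]); xy=[.5756,.1038]
arm.move_l([*xy,.118],r,feed=.12); arm.sleep(.3)
f0=np.array(arm.current_force()); print(f0.round(2),np.round(arm.current_ee_pos(),4))
for i in range(1,25):
    arm.move_l([*xy,.118-.001*i],r,feed=.02); arm.sleep(.1)
    f=np.array(arm.current_force())-f0; print(round(.118-.001*i,4),f.round(1),np.round(arm.current_ee_pos(),4))
    if f[2]>6: break
print(arm.current_t(),arm.current_torque())
s=arm.snapshot("scene");t=arm.snapshot("top")
cv2.imwrite("pics/low.png",cv2.convertScaleAbs(np.hstack([cv2.resize(i[y:y+80,x:x+80],(400,400),interpolation=cv2.INTER_CUBIC) for i,x,y in((t,135,160),(s,315,135))])[:,:,::-1],alpha=1.5))
E
```

```text
[-0.25 -0.52 -1.73] [0.5758 0.1038 0.1184]
0.117 [-0.2  0.5 -0.8] [0.5756 0.1038 0.117 ]
0.116 [-0.3  0.8 -0.3] [0.5756 0.1038 0.116 ]
0.115 [-0.6  1.  -1.4] [0.5756 0.1038 0.115 ]
0.114 [ 0.5  0.7 -0.3] [0.5756 0.1038 0.114 ]
0.113 [ 0.3  0.8 -0.2] [0.5756 0.1038 0.113 ]
0.112 [-0.6  1.6 -1.2] [0.5756 0.1038 0.112 ]
0.111 [ 0.2 -0.3 -0.2] [0.5756 0.1038 0.111 ]
0.11 [ 0.8  0.2 -1. ] [0.5756 0.1038 0.11  ]
0.109 [ 0.6  0.5 -0.4] [0.5756 0.1038 0.109 ]
0.108 [ 0.2 -0.3 -0.7] [0.5756 0.1038 0.108 ]
0.107 [ 1.1  0.5 -1. ] [0.5756 0.1038 0.107 ]
0.106 [1.5 0.5 0.1] [0.5756 0.1038 0.106 ]
0.105 [-0.1  0.7  0.1] [0.5756 0.1038 0.105 ]
0.104 [ 0.1  0.7 -0.2] [0.5756 0.1038 0.1039]
0.103 [ 0.2  0.6 -0.5] [0.5756 0.1038 0.103 ]
0.102 [-0.5 -0.   3.7] [0.5757 0.1038 0.1021]
0.101 [-2.6 -0.1 15.1] [0.5759 0.1038 0.1017]
17.7583 [-0.22275148  0.6707684   0.02990054]
```

View pics/low.png

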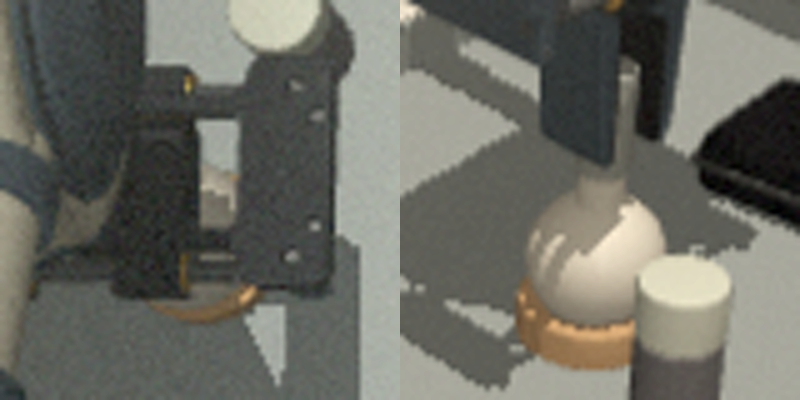

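Contact at z = 0.102, force mostly vertical; the ball sits in the ring with a small push toward -x. Probing small offsets to find the lowest seat before release.

```bash
python3 - <<'E'
from plan import *
r=R([0,0,1],[0,-1,0])
def probe(x,y,z=.1012):
    arm.move_l([x,y,.1045],r,feed=.03); arm.move_l([x,y,z],r,feed=.03); arm.sleep(.1)
    f=np.array(arm.current_force())+[.25,0,2.2]; print(round(x,4),round(y,4),f.round(1),np.round(arm.current_ee_pos(),4)[2]); return f[2]
x,y=.5756,.1038
fx=[probe(x+d,y) for d in(-.0015,0,.0015)]
x+=(-.0015,0,.0015)[int(np.argmin(fx))]
fy=[probe(x,y+d) for d in(-.0015,.0015)]
print(arm.current_t())
E
```

```text
0.5741 0.1038 [ 0.5 -0.4  9.5] 0.1015
0.5756 0.1038 [-2.7 -1.8 13.8] 0.1016
0.5771 0.1038 [-3.  -1.1 20.3] 0.1021
0.5741 0.1023 [0.7 1.4 9. ] 0.1013
0.5741 0.1053 [ 0.2 -3.8 15.9] 0.102
21.0667
```

```bash
python3 - <<'E'
from plan import *
r=R([0,0,1],[0,-1,0]); x,y=.5739,.1028
arm.move_l([x,y,.104],r,feed=.03)
for z in np.arange(.1025,.099,-.0004):
    arm.move_l([x,y,z],r,feed=.03); arm.sleep(.05)
    f=np.array(arm.current_force())+[.25,0,2.2]
    if f[2]>5: break
print(z,f.round(1),np.round(arm.current_ee_pos(),4))
arm.sleep(.2); arm.grip(.06); arm.sleep(.3)
print(arm.current_width(),np.round(arm.current_force(),1))
arm.move_l([x,y,.22],r,feed=.15); arm.move_l([.45,-.1,.4],r,feed=.3)
arm.sleep(.3); print(arm.current_t())
s=arm.snapshot("scene");t=arm.snapshot("top")
cv2.imwrite("pics/s_end.png",s[:,:,::-1]);cv2.imwrite("pics/t_end.png",t[:,:,::-1])
cv2.imwrite("pics/end.png",cv2.convertScaleAbs(np.hstack([cv2.resize(i[y:y+100,x:x+100],(400,400),interpolation=cv2.INTER_CUBIC) for i,x,y in((t,125,140),(s,300,130))])[:,:,::-1],alpha=1.5))
E
```

```text
0.1017 [0.3 1.  5.3] [0.574  0.1028 0.1018]
0.05971032789304174 [-0.6 -0.7 -0.8]
25.8417
```

View pics/end.png

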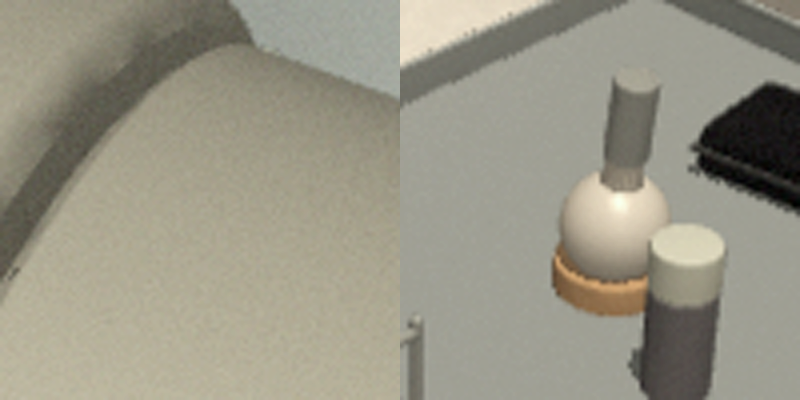

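Crop: flask stands in the ring, cap up (ball crop (614,225), cap end (636,78)), but it seems to lean a few degrees. Moving the arm aside to measure the tilt from two views.

```bash
python3 - <<'E'
from plan import *
j=np.array(arm.current_joint_positions()); j[0]=-65; arm.move_joints(list(j)); print(arm.current_t())
s=arm.snapshot("scene");t=arm.snapshot("top")
cv2.imwrite("pics/s_end2.png",s[:,:,::-1]);cv2.imwrite("pics/t_end2.png",t[:,:,::-1])
cv2.imwrite("pics/end2.png",cv2.convertScaleAbs(np.hstack([cv2.resize(i[y:y+60,x:x+60],(400,400),interpolation=cv2.INTER_CUBIC) for i,x,y in((t,140,170),(s,325,142))])[:,:,::-1],alpha=1.6))
E
```

```text
27.2667
```

View pics/end2.png

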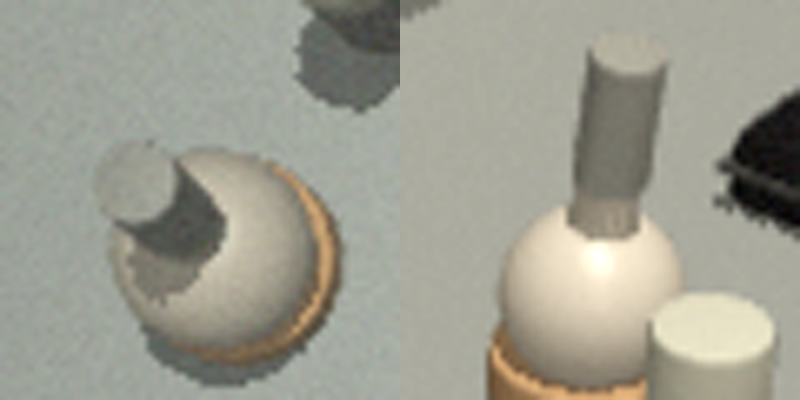

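Top crop: ball about (213,250), cap end (137,184). Scene crop: ball (592,295), cap end (627,52). Triangulating.

```bash
python3 - <<'E'
from plan import *
f=lambda c,o:np.array(o)+(np.array(c)+.5)/6.667-.5
B,e1=tri(f((192,295),(325,142)),f((213,250),(140,170)));C,e2=tri(f((227,52),(325,142)),f((137,184),(140,170)))
d=C-B;print(B,e1,C,e2,np.linalg.norm(d),"tilt",np.degrees(np.arccos(d[2]/np.linalg.norm(d))),"head",np.degrees(np.arctan2(d[1],d[0])))
for X in(B,B+[0,0,.092]):print(proj("scene",X),proj("top",X))
E
```

```text
[0.5753317  0.10304489 0.04556749] 0.5512755769427958 [0.58248429 0.10265663 0.13691676] 1.351875542395878 0.09162968917444615 tilt 4.483652934522977 head -3.107119813345653
[353.24606967 185.85423227] [171.4133094  206.98531203]
[355.83946026 147.81947894] [159.37537431 200.83525299]
```

It leans 4.5° toward +x. I have time to mend it: regrip along the present axis, rotate upright about the ball centre, and release.

```bash
python3 - <<'E'
from plan import *
P=np.array([.5745,.1028,.0458]); a=np.radians(4.5); A2=np.array([np.sin(a),0,np.cos(a)])
r2=R(A2,[0,-1,0]); r0=R([0,0,1],[0,-1,0]); Sg=.058
arm.move_to(list(P+(Sg+.10)*A2),r2)
arm.move_l(list(P+Sg*A2),r2,feed=.12); print(arm.current_t(),np.round(arm.current_force(),1))
arm.grip(.018); print("w",arm.current_width(),np.round(arm.current_force(),1))
arm.move_l(list(P+Sg*np.array([0,0,1])),r0,feed=.015); arm.sleep(.2)
print("upright",np.round(arm.current_force(),1),np.round(arm.current_ee_pos(),4),np.round(arm.current_tool_rot(),4)[:,2],arm.current_t())
arm.grip(.06); arm.sleep(.1)
p=P+[0,0,.17]; arm.move_l(list(p),r0,feed=.15)
j=np.array(arm.current_joint_positions()); j[0]=-60; arm.move_joints(list(j)); print(arm.current_t())
s=arm.snapshot("scene");t=arm.snapshot("top")
cv2.imwrite("pics/s_end3.png",s[:,:,::-1]);cv2.imwrite("pics/t_end3.png",t[:,:,::-1])
cv2.imwrite("pics/end3.png",cv2.convertScaleAbs(np.hstack([cv2.resize(i[y:y+60,x:x+60],(400,400),interpolation=cv2.INTER_CUBIC) for i,x,y in((t,140,170),(s,325,142))])[:,:,::-1],alpha=1.6))
E
```

```text
30.6 [-0.1  0.   0.7]
w 0.023408081899624705 [-0.1  0.7  1.4]
upright [-1.9  1.4  1.6] [0.5747 0.1028 0.1037] [-6.e-04  0.e+00 -1.e+00] 31.9
35.8333
```

View pics/end3.png

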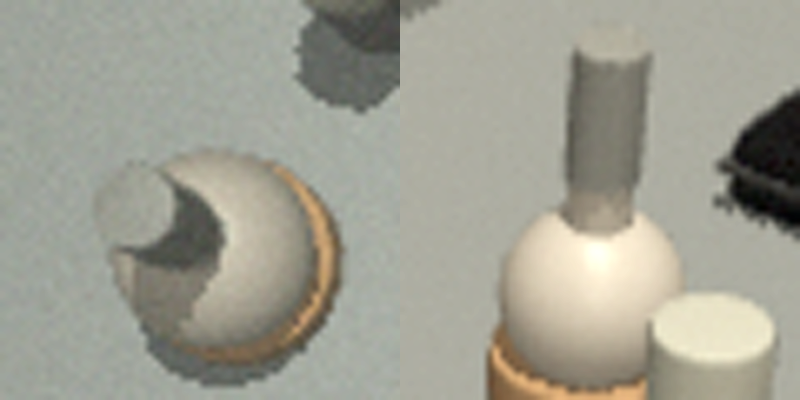

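The cap end is now at scene crop (613,42) and top crop (135,208). The upright prediction was (608,42) and (132,208), so the tilt is under 1°; the lancet holder's visible part is unmoved in both crops.

```bash
python3 - <<'E'
from rig import arm
import cv2,numpy as np
a,b=cv2.imread("pics/top0.png"),cv2.imread("pics/t_end3.png")
for n,(x0,y0,x1,y1) in dict(pill=(238,128,308,160),lancet=(180,150,210,182)).items(): print(n,np.mean(np.abs(a[y0:y1,x0:x1].astype(int)-b[y0:y1,x0:x1])))
print(arm.sign_off())
E
```

```text
pill 1.9413690476190477
lancet 2.0909722222222222
the job is handed in; nothing more can be done
None
```

I handed the job in at about 36 s: the flask stands cap up in the ring, within about 1° of vertical after I regripped it once to correct a 4.5° lean, and the lancet holder and pill box have not moved.

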